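# Lower the large tomato into the cooking pot

### The job

Put the large tomato into the deep cooking pot on the hob, not into the shallow frying pan. It is ripe and bruises easily, so carry it right down into the pot and set it gently on the steamer plate at the bottom before letting go; do not drop it or press it hard against the plate or the pot. Leave the small tomato and the frying pan where they are, and leave the pot standing in its place.

Things in the scene. Friction and masses are not known exactly. Their poses are not given: they have to be found in the camera images.
- tomato_center (a point): Centre of the large tomato: a red, slightly flattened round fruit with a small green star on top, 62 mm in diameter and 52 mm tall, about 0.14 kg, standing star up on the worktop. The point is half-way up, at its widest, 26 mm above its underside; z is up along its stalk.
- small_tomato_center (a point): Centre of the small tomato, of the same shape and colour as the large one but 40 mm in diameter and 34 mm tall, standing on the worktop, to be left alone. The point is half-way up, 17 mm above its underside; z is up.
- pot: Deep steel pot on either hob plate, 1.5 kg, 240 mm wide (230 inside), 115 mm tall. Origin: centre of its underside, 40 mm above the worktop; z up. A flat perforated steamer plate, 216 mm wide, covers its floor, top 22 mm above the origin; spring feet let it sink under load, about 1 mm per 2 N, at most 12 mm. Loop handles on both sides along x reach 155 mm out, 95 mm up.
- pan: Shallow dark frying pan standing on the hob's other plate, to be left alone. 236 mm wide at the rim, 42 mm tall; origin: centre of its underside, 40 mm above the worktop; z is up. Its straight black handle points along its +x axis, reaching 285 mm from the centre, its top 67 mm above the pan's underside.
Mind the look-alikes: they are no part of the job. What is shaped like the part that bears tomato_center but blue or grey is not meant.

How it is judged (in metres and radians):
On the way:
1. the large tomato has been lifted clear of the worktop (height (world z) of tomato_center above 0.08 m and contact force between the fingers and tomato above 0.5 N), for 0.1 s.
At the end, for the whole second after the job is handed in: The large tomato lies at rest on the steamer plate in the pot (its centre 30 to 65 mm above the pot's underside and within 100 mm of the pot's axis), the pot is upright (within 6 degrees) and within 30 mm of where it stood, and the small tomato and the frying pan are within 30 mm of where they were (horizontal distance between tomato_center and pot below 0.1 m and z of tomato_center in the frame of pot between 0.03 and 0.065 m and linear speed of tomato below 0.03 m/s and angle between pot's own z axis and vertical below 0.1 rad and distance of each of pot, small_tomato_center, pan from where it was at the start of the episode below 0.03 m); the robot touches nothing.
It fails at once if the large tomato is dropped: it falls free of the fingers faster than 0.6 m/s (a fall of about 18 mm) (linear speed of tomato above 0.6 m/s and contact force between the fingers and tomato below 0.05 N).
It fails at once if the large tomato is pressed or knocked against the pot or its steamer plate with more than 25 N (contact force between tomato and pot above 25 N).
It fails at once if the small tomato is moved by more than 30 mm (distance of small_tomato_center from where it was at the start of the episode above 0.03 m).
It fails at once if the frying pan is moved by more than 30 mm (distance of pan from where it was at the start of the episode above 0.03 m).
It fails at once if the pot is moved by more than 30 mm (distance of pot from where it was at the start of the episode above 0.03 m).
It also fails if it takes over 48 s, if anything falls off the work surface, if the arm or the gripper's body presses on something with over 40 N, if the wrist force passes 120 N, or if a joint passes its speed limit or range.

### The arm

A 7-joint arm with a two-finger parallel gripper is mounted at the origin on the work surface. World frame = base frame: x ahead of the robot, y to its left, z up, the work surface at z = 0. Lengths are in mm, angles in rad, forces in N, time in s.
With the tool pointing down it reaches from about 350 to 900 mm from the base axis. Payload 19.9 kg.
Tool frame: the origin (TCP) lies at the very end of the fingers, on their centre line; the grasp point (between the pads) lies 19 mm behind it; z points along the fingers, y is the line along which they close (so a half turn about z gives the same grasp; the last joint's range is limited). The gripper opens to 85 mm and grips with 20 to 120 N. Pads are 22 mm wide; open, the fingers measure 114 mm over their backs; the gripper's body (76 mm by 85 mm) begins 54 mm behind the grasp point. The pads swing forward as they close: fully open they stand 13 mm farther back than shut.
Start: joints at [-1.302, 0.417, -0.01, 1.614, 0.005, 1.111, -0.053], TCP at [190.532, 595.23, 231.26] pointing down, gripper open.
Joint ranges: [-2.81, 2.81], [-0.39, 2.02], [-1.27, 1.25], [0.06, 2.57], [-1.19, 4.33], [0.19, 2], [-2.82, 2.82]. Speed limits (rad/s): [1.89, 1.89, 2.39, 2.39, 3.01, 3.01, 3.01].

### API

Orientations are given as a rotation vector (axis times angle).
In Python, from bench import bot gives the robot as it stands. The module is installed in compiled form; this text tells all that it offers.
- The arm moves only by the tool move_arm, never from a script. Its argument "moves" is a list of rows, each an object with "gripper": the finger opening in m, from 0 to 0.0854; "travel": the shift along the world's x, y, z in m, a list of three; "yaw": the turn about the world's z in rad. A call has 1 to 12 rows; each row shifts and turns the commanded pose from where the row before left it; what a row does not reach is not made up. A row lasts 1/10 s, in which the tool goes at most 50 mm and 8.59 degrees, less where a joint would pass 70% of its speed; a pose out of reach is approached as far as the arm can. A call with a gripper value outside its range is refused whole. The fingers move at their own pace and stop on an object; "grip_force" is the grip in N (left out, the last holds). Time passes only in rows, so rows that do not move let the fingers close. It gives the time, the measured TCP pose, the force, the opening and the grip force at its end, in the units of the state.
- bot.get_state(): the state, without advancing time (a new reading comes with each control period).
- bot.snapshot(name): name is "scene" or "top"; returns the picture (480x640x3 uint8, red, green, blue); there is no depth.
- bot.camera_info(name): a dict with "intrinsics" (3x3 intrinsics, pixels), "R" (3x3) and "t" (3): a world point X has camera coordinates R X + t. Camera axes: x right, y down, z forward; pixel columns grow to the right and rows downward; lengths in mm; the calibration is good to about 2 mm. A picture is of the moment at which its call begins. camera_info takes no time and is no camera call.
- bot.close_job(): hands the job in; it is judged then, once.
Trained networks look in the newest picture that a camera, given by its name, has taken for a name from the list of things; names that differ only in an ending like _2 or _b are one class to them, and where a whole thing is asked for, a point or a joint stands for the part that bears it (a point fixed in the world has none). Each returns a list of dicts, best first, with "p" (0 to 1); they miss things now and then, are a little off and sometimes report something else, mostly with a low value. They report only what shows in the picture. A call takes as long as a camera call. They do not tell look-alikes from the thing itself.
- bot.boxes_of(camera, thing): "extent" ([left, top, right, bottom] in pixels, round what is visible of it).
- bot.trace(camera, thing): "mask" (480x640 bool, what is visible of it) and "extent" ([left, top, right, bottom] in pixels, round what is visible of it).
The state is a dict: "clock": time; "joints": joint angles; "qvel": joint speeds; "effort": joint torques, N m; "eef_pos": TCP position; "tool_rot": TCP orientation; "ft_force": force on the tool from outside, world axes, zero at the start; "wrist_torque": the same for the moment, N m; "width": finger opening in mm; "grasp_force": force on a finger pad.
Only numpy, scipy, OpenCV 4.12 (cv2) and the standard library are available. Lean on these libraries where they do the work, as an engineer would, in place of code of your own. Each camera call takes 0.05 s, during which the arm holds its last target. There are 200 camera calls.

## Working session

There is one attempt and no reset: what is moved stays moved. The work goes in short steps, Python scripts to look and compute and a tool call to move; the robot and the scene stay as the last step left them, time stands still between calls to the robot, and variables do not carry over. Pictures are saved under pics/ and viewed, at most 10 in all, crops included, and the job is handed in when it is done.

Besides the shell and the picture viewer there is one more tool, called as name(argument=value, ...) on one line, values as JSON. move_arm: Moves the arm, as the interface text tells. Its arguments: {"type":"object","properties":{"moves":{"type":"array"},"grip_force":{"type":"number"}},"required":["moves"]}

```bash
mkdir -p pics; cat > h.py <<'E'
import numpy as np, cv2
from bench import bot
def cam(n):
    c=bot.camera_info(n); return np.array(c["intrinsics"]),np.array(c["R"]),np.array(c["t"]).ravel()
def P(n):
    K,R,t=cam(n); return K@np.c_[R,t]
def tri(a,b,na="scene",nb="top"):
    X=cv2.triangulatePoints(P(na),P(nb),np.float64(a).reshape(2,1),np.float64(b).reshape(2,1)).ravel(); return X[:3]/X[3]
def atz(n,p,z):
    K,R,t=cam(n); d=R.T@np.linalg.inv(K)@[p[0],p[1],1]; c=-R.T@t; return c+d*(z-c[2])/d[2]
def proj(n,X):
    x=P(n)@np.r_[X,1]; return x[:2]/x[2]
E
python3 - <<'E'
from h import *
ims=[]
for n in("scene","top"):
    im=bot.snapshot(n); cv2.imwrite(f"pics/{n}0.png",im[:,:,::-1])
    K,R,t=cam(n); print(n,(-R.T@t).round(),R[2].round(2))
    for th in("tomato_center","small_tomato_center","pot","pan"):
        for r in bot.boxes_of(n,th): print(th,np.round(r["extent"],1),round(r["p"],2))
s=bot.get_state();print(s["clock"],s["eef_pos"],s["tool_rot"],s["width"])
E
```

```text
scene [1092. -144.  874.] [-0.61  0.17 -0.78]
tomato_center [192.8 203.6 223.1 232.3] 0.86
tomato_center [178.7 246.6 209.  279.1] 0.77
tomato_center [119.1 231.1 152.1 258.5] 0.67
small_tomato_center [188.1 325.2 211.  350.2] 0.81
pot [278.9 169.1 412.6 308.6] 0.77
pot [178.4 247.8 211.7 278.9] 0.66
pan [419.  177.1 584.  335. ] 0.78
top [ 266.   22. 1095.] [ 0.2   0.01 -0.98]
tomato_center [386.2 281.9 412.2 309.5] 0.88
tomato_center [448.2 278.1 473.5 301. ] 0.76
tomato_center [403.1 242.7 429.6 267.6] 0.61
small_tomato_center [415.5 188.5 429.4 202.6] 0.47
pot [248.2 144.  356.9 274.1] 0.58
pan [137.6  95.3 231.5 258.3] 0.59
0.5 [190.51548842 595.19772961 231.21904777] [-4.84618214e-01 -3.10398811e+00  3.01354158e-04] 85.55838034593822
```

View pics/scene0.png

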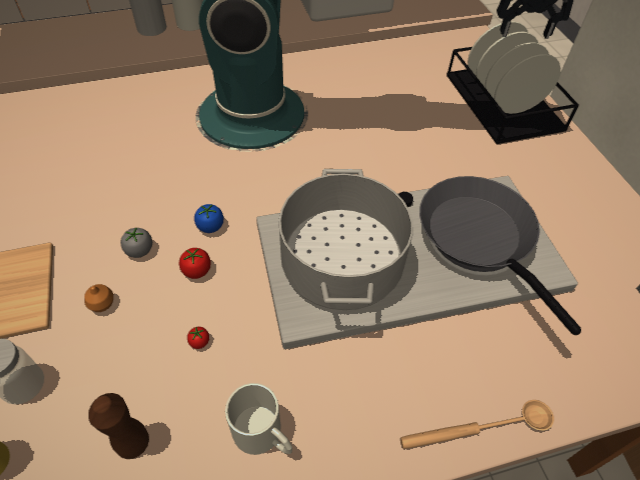

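View pics/top0.png

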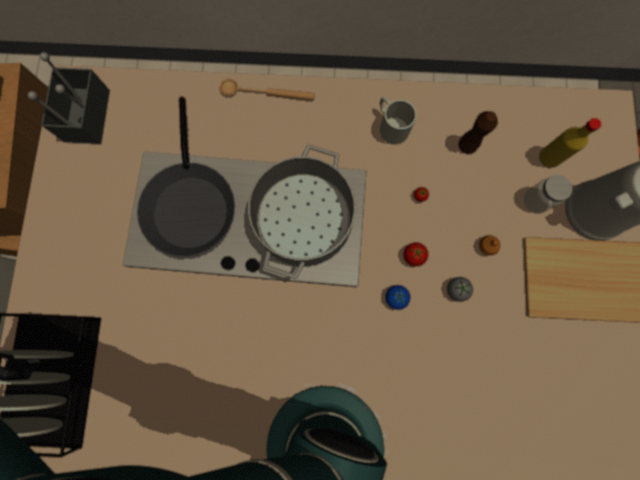

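The large red tomato is at scene (195,263) and top (416,254). It could be confused with:
- blue: scene (209,218), top (398,297)
- grey: scene (136,242), top (460,289)
- small red: scene (198,338), top (421,194)
- onion: scene (98,297), top (490,245)

By its colour and size I choose the red one at scene (195,263). The pot with the white perforated plate is at scene (346,240) and top (300,215). The pan is at its left in the top view.

```bash
python3 - <<'E'
from h import *
def red(n,box):
    im=cv2.imread(f"pics/{n}0.png"); h=cv2.cvtColor(im,cv2.COLOR_BGR2HSV)
    x0,y0,x1,y1=box; m=np.zeros(im.shape[:2],np.uint8)
    hh=h[y0:y1,x0:x1]; m[y0:y1,x0:x1]=(((hh[...,0]<5)|(hh[...,0]>172))&(hh[...,1]>180))
    x,y,w,hh=cv2.boundingRect(m); return np.array([x+w/2-.5,y+hh/2-.5]),(w,hh)
for nm,bs,bt in(("large",(165,235,225,290),(395,235,440,275)),("small",(175,318,225,358),(405,180,440,210))):
    a,wa=red("scene",bs); b,wb=red("top",bt); X=tri(a,b); print(nm,a,wa,b,wb,X.round(1),"reproj",(proj("scene",X)-a).round(1))
    print(atz("top",b,26 if nm=="large" else 17).round(1))
for n in("scene","top"):
    bot.snapshot(n)
    for r in bot.trace(n,"pot")[:1]:
        m=r["mask"]; print(n,np.round(r["extent"],1),m.sum(),r["p"])
# plate (white) ellipse
C={}
for n,b in(("scene",(280,170,412,305)),("top",(240,160,360,275))):
    im=cv2.imread(f"pics/{n}0.png"); h=cv2.cvtColor(im,cv2.COLOR_BGR2HSV); x0,y0,x1,y1=b
    m=np.zeros(im.shape[:2],np.uint8); s=h[y0:y1,x0:x1]; m[y0:y1,x0:x1]=((s[...,2]>185)&(s[...,1]<50))*255
    m=cv2.morphologyEx(m,cv2.MORPH_CLOSE,np.ones((7,7)));c=max(cv2.findContours(m,0,1)[0],key=cv2.contourArea)
    e=cv2.fitEllipse(cv2.convexHull(c)); print(n,e); C[n]=e[0]
    print(atz(n,e[0],62).round(1))
print(tri(C["scene"],C["top"]).round(1))
im=cv2.imread("pics/scene0.png")[190:360,80:290]; cv2.imwrite("pics/crop.png",cv2.resize(im,None,fx=3,fy=3))
E
```

```text
large [194.5 262.5] (30, 30) [415.5 254. ] (24, 23) [ 458.6 -202.2   27.1] reproj [-0.2 -0. ]
[ 458.7 -203.    26. ]
small [198.  337.5] (21, 22) [421. 194.] (13, 13) [ 617.2 -217.5   16.8] reproj [-0.3 -0. ]
[ 617.1 -218.4   17. ]
scene [277.6 169.9 413.8 307.9] 15039 0.69
top [247.1 141.9 354.2 278.4] 9964 0.6
scene ((345.44061279296875, 243.38612365722656), (65.1089096069336, 101.79761505126953), 94.70934295654297)
[513.3  90.3  62. ]Traceback (most recent call last):
  File "<stdin>", line 19, in <module>
ValueError: max() iterable argument is empty
```

```bash
python3 - <<'E'
from h import *
from scipy.optimize import least_squares
im=cv2.imread("pics/top0.png"); h=cv2.cvtColor(im,cv2.COLOR_BGR2HSV); print(h[215,295],h[215,320],im[215,295])
m=np.zeros(im.shape[:2],np.uint8); s=h[160:275,240:360]; m[160:275,240:360]=((s[...,2]>150)&(s[...,1]<60))*255
m=cv2.morphologyEx(cv2.morphologyEx(m,cv2.MORPH_OPEN,np.ones((3,3))),cv2.MORPH_CLOSE,np.ones((7,7)))
c=max(cv2.findContours(m,0,1)[0],key=cv2.contourArea)
e=cv2.fitEllipse(cv2.convexHull(c)); print(e,cv2.boundingRect(c),"plate",atz("top",e[0],62).round(1))
th=np.linspace(0,2*np.pi,180)
def bb(n,c,r):
    q=np.array([proj(n,[c[0]+r*np.cos(a),c[1]+r*np.sin(a),c[2]]) for a in th]); return np.r_[q.min(0),q.max(0)]
# rim: columns in both views, far edge row of scene/top from picture
f=lambda c: np.r_[bb("scene",c,120)[[0,2]]-[280,411.5], bb("top",c,120)[[0,2]]-[247.5,354]]
r=least_squares(f,[510,90,155]); print("rim",r.x.round(1),r.fun.round(1))
for c in (r.x,[r.x[0],r.x[1],155]): print(bb("scene",c,120).round(),bb("top",c,120).round())
big=cv2.imread("pics/scene0.png")
for n in("scene","top"):
    i=cv2.imread(f"pics/{n}0.png")
    for c,R in((r.x,120),((r.x[0],r.x[1],62),108)):
        for a in th[::3]: cv2.circle(i,tuple(int(v) for v in proj(n,[c[0]+R*np.cos(a),c[1]+R*np.sin(a),c[2]]).round()),0,(0,255,0),-1)
    big=i[190:360,100:420] if n=="scene" else i[130:290,240:440]
    if n=="scene": A=cv2.resize(i[160:360,100:430],(660,400))
    else: B=cv2.resize(i[130:290,240:440],(660,528))
cv2.imwrite("pics/crop.png",cv2.resize(np.vstack([A,B]),(427,600)))
E
```

```text
[ 34  30 143] [ 36  29 140] [126 143 141]Traceback (most recent call last):
  File "<stdin>", line 6, in <module>
ValueError: max() iterable argument is empty
```

```bash
python3 - <<'E'
from h import *
from scipy.optimize import least_squares
im=cv2.imread("pics/top0.png"); h=cv2.cvtColor(im,cv2.COLOR_BGR2HSV)
m=np.zeros(im.shape[:2],np.uint8); s=h[160:275,240:360]; m[160:275,240:360]=((s[...,2]>125)&(s[...,1]<60))*255
m=cv2.morphologyEx(cv2.morphologyEx(m,cv2.MORPH_OPEN,np.ones((3,3))),cv2.MORPH_CLOSE,np.ones((7,7)))
cs=cv2.findContours(m,0,1)[0]
if cs:
    c=max(cs,key=cv2.contourArea);e=cv2.fitEllipse(cv2.convexHull(c)); print(e,cv2.boundingRect(c),"plate",atz("top",e[0],62).round(1))
th=np.linspace(0,2*np.pi,180)
def bb(n,c,r):
    q=np.array([proj(n,[c[0]+r*np.cos(a),c[1]+r*np.sin(a),c[2]]) for a in th]); return np.r_[q.min(0),q.max(0)]
f=lambda c: np.r_[bb("scene",c,120)[[0,2]]-[280,411.5], bb("top",c,120)[[0,2]]-[247.5,354]]
r=least_squares(f,[510,90,155]); print("rim",r.x.round(1),r.fun.round(1))
for n in("scene","top"):
    i=cv2.imread(f"pics/{n}0.png")
    for c,R in((r.x,120),((r.x[0],r.x[1],62),108)):
        for a in th[::3]: cv2.circle(i,tuple(int(v) for v in proj(n,[c[0]+R*np.cos(a),c[1]+R*np.sin(a),c[2]]).round()),0,(0,255,0),-1)
    if n=="scene": A=cv2.resize(i[160:360,100:430],(660,400))
    else: B=cv2.resize(i[130:290,240:440],(660,528))
cv2.imwrite("pics/crop.png",cv2.resize(np.vstack([A,B]),(427,600)))
E
```

```text
((300.2916564941406, 216.8485107421875), (80.9657211303711, 84.19316864013672), 24.474199295043945) (260, 176, 81, 82) plate [530.3  84.5  62. ]Traceback (most recent call last):
  File "<stdin>", line 13, in <module>
    return func(*args, **kwargs)
    result = trf(vector_fun.fun, vector_fun.jac, x0, f0, J0, lb, ub, ftol, xtol,
                 gtol, max_nfev, x_scale, loss_function, tr_solver,
                 tr_options.copy(), verbose, callback=callback_wrapped)
    return trf_no_bounds(
        fun, jac, x0, f0, J0, ftol, xtol, gtol, max_nfev, x_scale,
        loss_function, tr_solver, tr_options, verbose, callback=callback)
    f_new = fun(x_new)
    self._update_fun()
    ~~~~~~~~~~~~~~~~^^
    self.f = self.fun_wrapped(xp_copy(self.x))
             ~~~~~~~~~~~~~~~~^^^^^^^^^^^^^^^^^
    return np.atleast_1d(self.fun(x))
                         ~~~~~~~~^^^
    return self.f(x, *self.args, **self.kwargs)
           ~~~~~~^^^^^^^^^^^^^^^^^^^^^^^^^^^^^^
  File "<stdin>", line 12, in <lambda>
  File "<stdin>", line 11, in bb
  File "h.py", line 12, in proj
    x=P(n)@np.r_[X,1]; return x[:2]/x[2]
      ~^^^
  File "h.py", line 6, in P
    K,R,t=cam(n); return K@np.c_[R,t]
          ~~~^^^
  File "h.py", line 4, in cam
    c=bot.camera_info(n); return np.array(c["intrinsics"]),np.array(c["R"]),np.array(c["t"]).ravel()
ValueError: time passes only in moves, steps and waits
```

```bash
sed -i 's/^import numpy as np, cv2/import numpy as np, cv2, functools/; s/^def cam/@functools.cache\ndef cam/' h.py; python3 - <<'E'
from h import *
from scipy.optimize import least_squares
print(bot.get_state()["clock"])
th=np.linspace(0,2*np.pi,180)
def bb(n,c,r):
    q=np.array([proj(n,[c[0]+r*np.cos(a),c[1]+r*np.sin(a),c[2]]) for a in th]); return np.r_[q.min(0),q.max(0)]
f=lambda c: np.r_[bb("scene",c,120)[[0,2]]-[280,411.5], bb("top",c,120)[[0,2]]-[247.5,354],proj("top",[c[0],c[1],62])-[300.3,216.8]]
r=least_squares(f,[520,90,155]); print("rim",r.x.round(1),r.fun.round(1))
for n in("scene","top"):
    i=cv2.imread(f"pics/{n}0.png")
    for c,R in((r.x,120),((r.x[0],r.x[1],62),108)):
        for a in th[::3]: cv2.circle(i,tuple(int(v) for v in proj(n,[c[0]+R*np.cos(a),c[1]+R*np.sin(a),c[2]]).round()),0,(0,255,0),-1)
    if n=="scene": A=cv2.resize(i[160:360,100:430],(660,400))
    else: B=cv2.resize(i[130:290,240:440],(660,528))
cv2.imwrite("pics/crop.png",cv2.resize(np.vstack([A,B]),(427,600)))
E
```

```text
0.7
rim [530.   81.2 130.5] [-0.   0.4  0.1 -0.9  1.3  0.2]
```

View pics/crop.png

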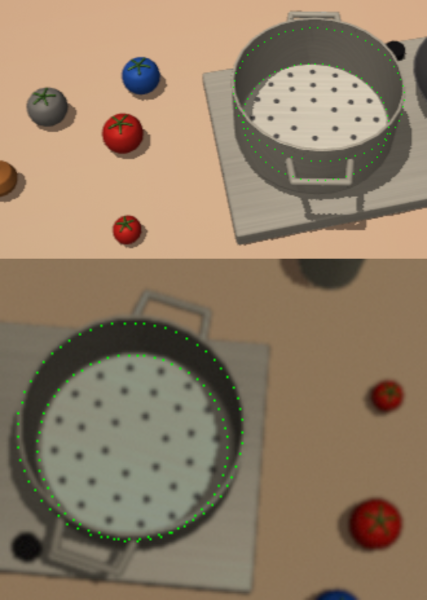

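The crop confirms the choice: the large red tomato lies between the blue one and the small red one. Triangulated at (459,-203,27), its height matches the expected 26. The pot's axis is near (526,84). The arm can start.

move_arm(moves=[{"gripper":0.0854,"travel":[0.03,-0.02,0.005],"yaw":0},{"gripper":0.0854,"travel":[0.03,-0.02,0.005],"yaw":0},{"gripper":0.0854,"travel":[0.03,-0.02,0.005],"yaw":0},{"gripper":0.0854,"travel":[0.03,-0.02,0.005],"yaw":0},{"gripper":0.0854,"travel":[0.03,-0.02,0.005],"yaw":0},{"gripper":0.0854,"travel":[0.03,-0.02,0.005],"yaw":0},{"gripper":0.0854,"travel":[0.03,-0.02,0.005],"yaw":0},{"gripper":0.0854,"travel":[0.03,-0.02,0.005],"yaw":0},{"gripper":0.0854,"travel":[0.03,-0.02,0.005],"yaw":0},{"gripper":0.0854,"travel":[0.03,-0.02,0.005],"yaw":0}])

```text
clock: 1.7
eef_pos: [491.7, 394.3, 281.6]
tool_rot: [0.485, 3.104, 0.0]
ft_force: [0.0, 0.6, -0.5]
width: 85.1
grasp_force: 0.0
```

move_arm(moves=[{"gripper":0.0854,"travel":[0.004,-0.04,0],"yaw":0},{"gripper":0.0854,"travel":[0.004,-0.04,0],"yaw":0},{"gripper":0.0854,"travel":[0.004,-0.04,0],"yaw":0},{"gripper":0.0854,"travel":[0.004,-0.04,0],"yaw":0},{"gripper":0.0854,"travel":[0.004,-0.04,0],"yaw":0},{"gripper":0.0854,"travel":[0.004,-0.04,0],"yaw":0},{"gripper":0.0854,"travel":[0.004,-0.04,0],"yaw":0},{"gripper":0.0854,"travel":[0.004,-0.04,0],"yaw":0},{"gripper":0.0854,"travel":[0.004,-0.04,0],"yaw":0},{"gripper":0.0854,"travel":[0.004,-0.04,0],"yaw":0}])

```text
clock: 2.7
eef_pos: [530.5, -6.4, 281.5]
tool_rot: [0.484, 3.103, 0.0]
ft_force: [0.7, 0.3, -0.2]
width: 85.2
grasp_force: 0.0
```

move_arm(moves=[{"gripper":0.0854,"travel":[-0.014,-0.039,0],"yaw":0},{"gripper":0.0854,"travel":[-0.014,-0.039,0],"yaw":0},{"gripper":0.0854,"travel":[-0.014,-0.039,-0.02],"yaw":0},{"gripper":0.0854,"travel":[-0.014,-0.039,-0.03],"yaw":0},{"gripper":0.0854,"travel":[-0.0155,-0.0405,-0.03],"yaw":0},{"gripper":0.0854,"travel":[0,0,-0.04],"yaw":0},{"gripper":0.0854,"travel":[0,0,-0.04],"yaw":0},{"gripper":0.0854,"travel":[0,0,-0.02],"yaw":0},{"gripper":0.0854,"travel":[0,0,0],"yaw":0},{"gripper":0.0854,"travel":[0,0,0],"yaw":0}])

```text
clock: 3.7
eef_pos: [460.4, -198.5, 104.1]
tool_rot: [0.485, 3.104, -0.0]
ft_force: [0.3, 0.3, 0.9]
width: 85.3
grasp_force: 0.0
```

```bash
python3 - <<'E'
from h import *
i=bot.snapshot("scene")[:,:,::-1].copy()
e=np.array(bot.get_state()["eef_pos"]);p=proj("scene",e);print(e.round(1),p,proj("scene",[459,-203,26]))
cv2.circle(i,tuple(int(v) for v in p.round()),1,(0,255,0),-1)
cv2.imwrite("pics/a.png",cv2.resize(i[120:320,80:330],(750,600)))
E
```

```text
[ 460.8 -198.6  104.7] [189.58553017 238.78030073] [193.96059925 263.05266205]
```

View pics/a.png

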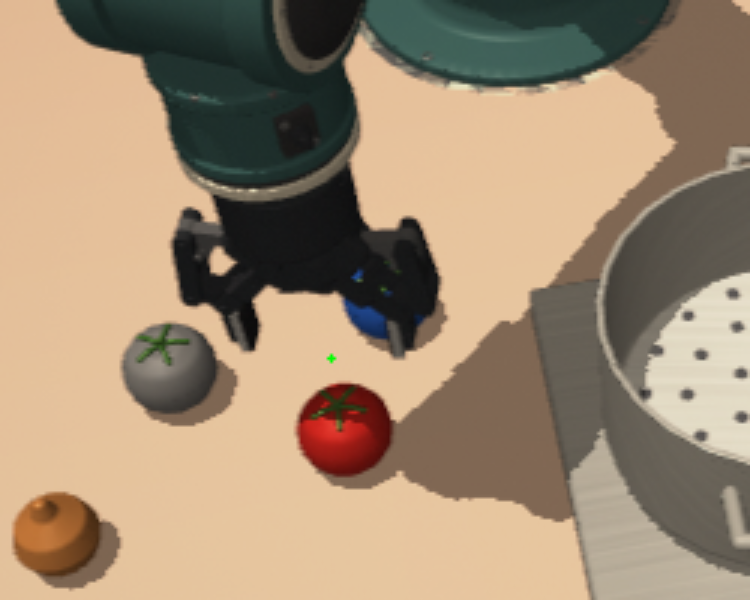

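The gripper is centred above the red tomato, which appears at crop (345,430). The open fingertips at crop (250,345) and (398,352) stand about 8 mm behind the nominal TCP, so I go down to about z = 5.

move_arm(moves=[{"gripper":0.0854,"travel":[-0.0015,-0.0045,-0.02],"yaw":0},{"gripper":0.0854,"travel":[0,0,-0.02],"yaw":0},{"gripper":0.0854,"travel":[0,0,-0.02],"yaw":0},{"gripper":0.0854,"travel":[0,0,-0.02],"yaw":0},{"gripper":0.0854,"travel":[0,0,-0.015],"yaw":0},{"gripper":0.0854,"travel":[0,0,-0.005],"yaw":0},{"gripper":0.0854,"travel":[0,0,0],"yaw":0},{"gripper":0.0854,"travel":[0,0,0],"yaw":0}], grip_force=20)

```text
clock: 4.55
eef_pos: [459.2, -203.0, 4.4]
tool_rot: [0.484, 3.103, -0.0]
ft_force: [-0.3, -0.3, -0.3]
width: 85.2
grasp_force: 0.0
```

move_arm(moves=[{"gripper":0.07,"travel":[0,0,0],"yaw":0},{"gripper":0.05,"travel":[0,0,0],"yaw":0},{"gripper":0.05,"travel":[0,0,0],"yaw":0},{"gripper":0.05,"travel":[0,0,0],"yaw":0},{"gripper":0.05,"travel":[0,0,0],"yaw":0},{"gripper":0.05,"travel":[0,0,0],"yaw":0},{"gripper":0.05,"travel":[0,0,0],"yaw":0}], grip_force=20)

```text
clock: 5.25
eef_pos: [459.2, -202.9, 4.3]
tool_rot: [0.484, 3.103, -0.0]
ft_force: [-1.1, 1.0, 10.2]
width: 60.4
grasp_force: 19.2
```

move_arm(moves=[{"gripper":0.05,"travel":[0,0,0.01],"yaw":0},{"gripper":0.05,"travel":[0,0,0.02],"yaw":0},{"gripper":0.05,"travel":[0,0,0.03],"yaw":0},{"gripper":0.05,"travel":[0,0,0.03],"yaw":0},{"gripper":0.05,"travel":[0,0,0.03],"yaw":0},{"gripper":0.05,"travel":[0,0,0.03],"yaw":0},{"gripper":0.05,"travel":[0,0,0.03],"yaw":0},{"gripper":0.05,"travel":[0,0,0.02],"yaw":0},{"gripper":0.05,"travel":[0,0,0.01],"yaw":0},{"gripper":0.05,"travel":[0,0,0],"yaw":0}])

```text
clock: 6.25
eef_pos: [458.9, -202.9, 214.6]
tool_rot: [0.484, 3.102, 0.0]
ft_force: [-0.8, -0.6, -2.5]
width: 60.6
grasp_force: 22.5
```

```bash
python3 - <<'E'
from h import *
i=bot.snapshot("scene")[:,:,::-1].copy()
cv2.imwrite("pics/b.png",cv2.resize(i[60:310,80:430],(770,550)))
s=bot.get_state();print(s["eef_pos"],s["grasp_force"],s["ft_force"],proj("scene",np.array(s["eef_pos"])))
E
```

```text
[ 458.56657475 -202.62888406  213.43397343] 22.464729733765125 [-0.09826099 -0.16573891 -3.86183547] [176.15051479 198.81481288]
```

View pics/b.png

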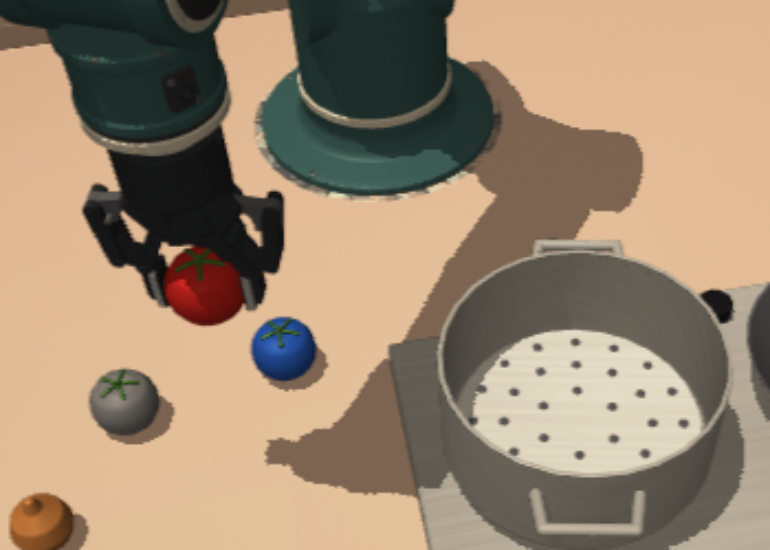

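The tomato is held between the pads at crop (205,285), and its underside clears the pot rim. Next I carry it over the pot.

move_arm(moves=[{"gripper":0.05,"travel":[0.004,0.016,0],"yaw":0},{"gripper":0.05,"travel":[0.006,0.026,0],"yaw":0},{"gripper":0.05,"travel":[0.007,0.03,0],"yaw":0},{"gripper":0.05,"travel":[0.007,0.03,0],"yaw":0},{"gripper":0.05,"travel":[0.007,0.03,0],"yaw":0},{"gripper":0.05,"travel":[0.007,0.03,0],"yaw":0},{"gripper":0.05,"travel":[0.007,0.03,0],"yaw":0},{"gripper":0.05,"travel":[0.007,0.03,0],"yaw":0},{"gripper":0.05,"travel":[0.007,0.03,0],"yaw":0},{"gripper":0.05,"travel":[0.005,0.023,0],"yaw":0},{"gripper":0.05,"travel":[0.002,0.012,0],"yaw":0},{"gripper":0.05,"travel":[0,0,0],"yaw":0}])

```text
clock: 7.5
eef_pos: [524.2, 85.2, 212.4]
tool_rot: [-0.482, -3.103, 0.001]
ft_force: [-0.8, -0.9, -2.0]
width: 60.5
grasp_force: 22.5
```

```bash
python3 - <<'E'
from h import *
a=bot.snapshot("scene")[:,:,::-1]; b=bot.snapshot("top")[:,:,::-1]
cv2.imwrite("pics/c.png",np.hstack([cv2.resize(a[100:320,240:440],(400,440)),cv2.resize(b[130:290,230:375],(400,440))]))
s=bot.get_state();print(s["eef_pos"],s["grasp_force"],s["ft_force"])
E
```

```text
[524.28361335  83.04582537 212.8932399 ] 22.46364690363407 [-0.29577742 -0.82197026 -1.77885467]
```

View pics/c.png

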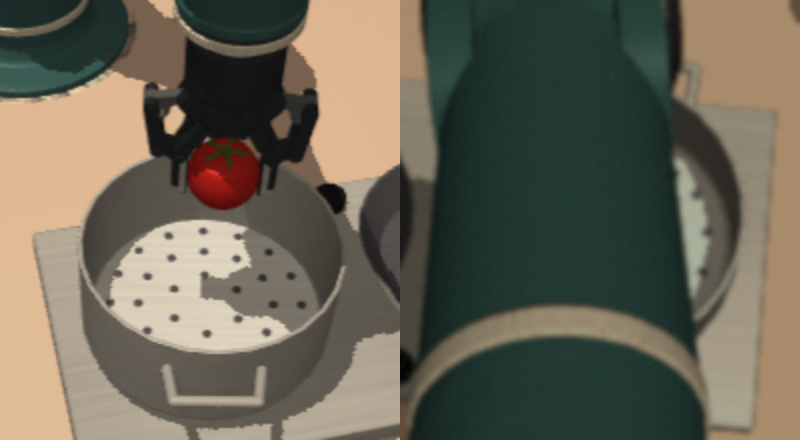

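The tomato hangs over the pot's centre. I go down quickly to about 10 mm above the plate, then in small steps watching the force.

move_arm(moves=[{"gripper":0.05,"travel":[0,0,-0.01],"yaw":0},{"gripper":0.05,"travel":[0,0,-0.02],"yaw":0},{"gripper":0.05,"travel":[0,0,-0.025],"yaw":0},{"gripper":0.05,"travel":[0,0,-0.025],"yaw":0},{"gripper":0.05,"travel":[0,0,-0.025],"yaw":0},{"gripper":0.05,"travel":[0,0,-0.015],"yaw":0},{"gripper":0.05,"travel":[0,0,-0.01],"yaw":0},{"gripper":0.05,"travel":[0,0,-0.005],"yaw":0},{"gripper":0.05,"travel":[0,0,0],"yaw":0},{"gripper":0.05,"travel":[0,0,0],"yaw":0},{"gripper":0.05,"travel":[0,0,0],"yaw":0}])

```text
clock: 8.7
eef_pos: [525.1, 84.2, 79.2]
tool_rot: [0.485, 3.103, 0.001]
ft_force: [0.2, 0.6, -1.9]
width: 60.6
grasp_force: 22.5
```

move_arm(moves=[{"gripper":0.05,"travel":[0,0,-0.002],"yaw":0},{"gripper":0.05,"travel":[0,0,-0.002],"yaw":0},{"gripper":0.05,"travel":[0,0,0],"yaw":0},{"gripper":0.05,"travel":[0,0,0],"yaw":0}])

```text
clock: 9.1
eef_pos: [524.7, 84.2, 74.5]
tool_rot: [0.485, 3.104, -0.0]
ft_force: [-0.3, -0.3, -1.4]
width: 60.2
grasp_force: 22.5
```

move_arm(moves=[{"gripper":0.05,"travel":[0,0,-0.002],"yaw":0},{"gripper":0.05,"travel":[0,0,-0.002],"yaw":0},{"gripper":0.05,"travel":[0,0,-0.002],"yaw":0},{"gripper":0.05,"travel":[0,0,0],"yaw":0},{"gripper":0.05,"travel":[0,0,0],"yaw":0}])

```text
clock: 9.6
eef_pos: [524.6, 84.2, 68.4]
tool_rot: [-0.485, -3.104, 0.0]
ft_force: [0.2, -1.1, -1.1]
width: 60.7
grasp_force: 22.5
```

move_arm(moves=[{"gripper":0.05,"travel":[0,0,-0.001],"yaw":0},{"gripper":0.05,"travel":[0,0,-0.001],"yaw":0},{"gripper":0.05,"travel":[0,0,0],"yaw":0},{"gripper":0.05,"travel":[0,0,0],"yaw":0}])

```text
clock: 10.0
eef_pos: [524.7, 84.2, 66.5]
tool_rot: [-0.485, -3.104, 0.0]
ft_force: [0.4, -0.9, -1.8]
width: 60.1
grasp_force: 22.5
```

move_arm(moves=[{"gripper":0.05,"travel":[0,0,-0.001],"yaw":0},{"gripper":0.05,"travel":[0,0,-0.001],"yaw":0},{"gripper":0.05,"travel":[0,0,0],"yaw":0},{"gripper":0.05,"travel":[0,0,0],"yaw":0}])

```text
clock: 10.4
eef_pos: [524.7, 84.2, 64.6]
tool_rot: [0.485, 3.104, -0.0]
ft_force: [-0.4, -0.5, 2.5]
width: 60.0
grasp_force: 22.7
```

move_arm(moves=[{"gripper":0.05,"travel":[0,0,-0.001],"yaw":0},{"gripper":0.05,"travel":[0,0,0],"yaw":0},{"gripper":0.05,"travel":[0,0,0],"yaw":0}])

```text
clock: 10.7
eef_pos: [524.7, 84.2, 63.6]
tool_rot: [0.485, 3.104, -0.0]
ft_force: [-1.2, -0.9, 4.9]
width: 60.3
grasp_force: 22.8
```

The force rose from about -1.8 to +4.9 N, so the tomato rests on the plate. I release it gently.

move_arm(moves=[{"gripper":0.062,"travel":[0,0,0],"yaw":0},{"gripper":0.064,"travel":[0,0,0],"yaw":0},{"gripper":0.067,"travel":[0,0,0],"yaw":0},{"gripper":0.07,"travel":[0,0,0],"yaw":0},{"gripper":0.075,"travel":[0,0,0],"yaw":0},{"gripper":0.08,"travel":[0,0,0],"yaw":0},{"gripper":0.0854,"travel":[0,0,0],"yaw":0},{"gripper":0.0854,"travel":[0,0,0],"yaw":0},{"gripper":0.0854,"travel":[0,0,0],"yaw":0}])

```text
clock: 11.6
eef_pos: [524.7, 84.2, 63.5]
tool_rot: [0.485, 3.104, -0.0]
ft_force: [-0.4, -1.3, 0.1]
width: 85.3
grasp_force: 0.0
```

move_arm(moves=[{"gripper":0.0854,"travel":[0,0,0.01],"yaw":0},{"gripper":0.0854,"travel":[0,0,0.02],"yaw":0},{"gripper":0.0854,"travel":[0,0,0.03],"yaw":0},{"gripper":0.0854,"travel":[0,0,0.03],"yaw":0},{"gripper":0.0854,"travel":[0,0,0.04],"yaw":0},{"gripper":0.0854,"travel":[0,0,0.04],"yaw":0},{"gripper":0.0854,"travel":[0,0,0.03],"yaw":0},{"gripper":0.0854,"travel":[0,0,0.02],"yaw":0},{"gripper":0.0854,"travel":[0,0,0],"yaw":0},{"gripper":0.0854,"travel":[0,0,0],"yaw":0}])

```text
clock: 12.6
eef_pos: [524.5, 84.1, 283.9]
tool_rot: [0.485, 3.103, 0.0]
ft_force: [-0.0, -0.4, -0.5]
width: 85.4
grasp_force: 0.0
```

```bash
python3 - <<'E'
from h import *
a=bot.snapshot("scene")[:,:,::-1]
cv2.imwrite("pics/d.png",a)
s=bot.get_state();print(s["eef_pos"],s["width"],s["ft_force"])
E
```

```text
[524.24765041  84.12757784 283.19103178] 85.4080789799899 [ 0.09729911  0.8273808  -0.85752501]
```

View pics/d.png

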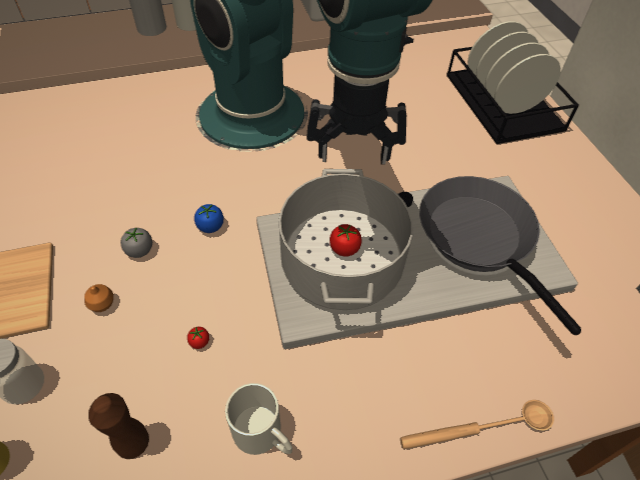

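The tomato stands on the plate at (346,240). The pot, the pan and the small tomato at (198,338) have not moved, and the gripper is clear.

```bash
python3 -c "
from bench import bot
print(bot.close_job())"
```

```text
the job is handed in; nothing more can be done
None
```

The large tomato is standing on the steamer plate in the deep pot, the last picture shows nothing else moved, and the job is handed in; the hand-in returned no verdict.

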